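# Change the clogged regulator of a pressure cooker

## Robot

A 7-joint arm with a two-finger parallel gripper is mounted at the origin on the work surface. World frame = base frame: x ahead of the robot, y to its left, z up, the work surface at z = 0. Lengths are in m, angles in rad, forces in N, time in s.
With the tool pointing down it reaches from about 0.4 to 0.85 m from the base axis. Payload 10.4 kg.
Tool frame: the origin (TCP) lies between the finger pads; the fingertips stand manip.finger_overhang ahead of it and the grasp point (between the pads) lies 11 mm behind it (manip.finger_overhang is the distance from the TCP to the fingertips, in m); x points along the fingers, z is the direction in which the jaws open and shut, and the axes are right-handed (so a half turn about x gives the same grasp; the last joint's range is limited). The gripper opens to 85 mm and grips with 20 to 120 N. Pads are 22 mm wide; open, the fingers measure 114 mm over their backs; the gripper's body (76 mm by 85 mm) begins 54 mm behind the grasp point. The pads swing forward as they close: fully open they stand 13 mm farther back than shut.
Start: joints at [1.295, 0.332, -0.065, 1.46, 0.022, 1.35, -0.088], TCP at [0.156, -0.605, 0.239] pointing down, gripper open.
Joint ranges: [-2.6, 2.6], [-0.5, 2.12], [-1.47, 1.34], [0.16, 2.42], [-1.27, 4.41], [0.06, 2.06], [-2.6, 2.6]. Speed limits (rad/s): [2.22, 2.22, 2.79, 2.79, 3.14, 3.14, 3.14].

## Interface

Orientations are given as a unit quaternion [x, y, z, w].
In Python, from workcell import get_obs, camera, workorder, manip gives the robot as it stands. The module is installed in compiled form; this text tells all that it offers.
- The arm moves only by the tool play_rows, never from a script. Its argument "increments" is text: rows parted by semicolons, each of 4 numbers parted by spaces: the shift along the tool's x, y, z in m, then the turn about the tool's x in rad. A call has 1 to 20 rows; each row shifts and turns the pose as measured when the row begins, along the tool's axes as they then stand; what a row does not reach is not made up. A row lasts 1/10 s, in which the tool goes at most 50 mm and 8.59 degrees, less where a joint would pass 70% of its speed; a pose out of reach is approached as far as the arm can. A call is refused whole if a number of a shift passes 0.05 or a number of a turn 0.15, either way. A call with a gripper value outside its range is refused whole. "hand" is the gripper command: -1 is fully open, 1 is shut, values between are in proportion, set as the call begins (left out, the last holds). The fingers move at their own pace and stop on an object; "squeeze" is the grip in N (left out, the last holds). Time passes only in rows, so rows that do not move let the fingers close. It gives the time, the measured TCP pose, the force and the opening at its end, in the units of the state.
- get_obs(): the state, without advancing time (a new reading comes with each control period).
- camera(name): name is "scene" or "top" or "wrist"; returns a dict with "img" (480x640x3 uint8, blue, green, red), "fov_y" (degrees; the focal length in pixels is half the picture's height over the tangent of half this angle, whatever the lens; pixels are square), "cx", "cy" (the principal point, pixels), "R" (3x3) and "t" (3): a world point X has camera coordinates R X + t; the wrist camera has in their place "tool_from_camera" (4x4, takes a point from camera to tool coordinates, whose origin is the TCP and whose axes are the tool frame's). Camera axes: x right, y down, z forward; pixel columns grow to the right and rows downward; lengths in m; the calibration is good to about 2 mm. A picture is of the moment at which its call begins: read the wrist's pose just before it. There is no depth.
- workorder.hand_in(): hands the job in, once; it reports no verdict.
The state is a dict: "clock": time; "joint_pos": joint angles; "joint_velocities": joint speeds; "tau": joint torques, N m; "position": TCP position; "ee_rot": TCP orientation; "ft_force": force on the tool from outside, world axes, zero at the start; "torque": the same for the moment, N m; "grip_width": opening from 0.0 (shut) to 1.0 (fully open).
Only numpy, scipy, OpenCV 4.12 (cv2) and the standard library are available. Lean on these libraries where they do the work, as an engineer would, in place of code of your own. Each camera call takes 0.05 s, during which the arm holds its last target.

## Task

The regulator on top of the pressure cooker is clogged with starch: pull it straight up off its vent pipe against the spring clip and put it in the white wash tub. Then take the clean regulator from the blue board, push it down onto the vent pipe until it clicks, and keep pressing so that it is fully home. Finish like that, still holding the clean regulator and pressing it down firmly - do not let go - and leave the brush, bowl, jar and cup where they are.

Things in the scene. Friction and masses are not known exactly. Their poses are not given: they have to be found in the camera images.
- old_regulator_center (a point): Centre of the clogged regulator, clipped upright on the cooker's vent pipe: a round knob 44 mm high, about 90 g, this point 22 mm above its bottom edge. Lower 12 mm: steel skirt 32 mm across; above: black ribbed grip 38 mm across with beige starch stains. z is up along its axis. Pulling it off straight up takes roughly 8 to 12 N; it is free of the pipe after 20 mm.
- clean_regulator_center (a point): Centre of the clean regulator, which stands upright, open end down, on the blue board: same shape, size and weight as the clogged one, black grip without stains; 22 mm above its bottom edge, 22 mm below its top. It can be taken by the black grip from any side.
- vent_seat (a point): On the vertical axis of the vent pipe, mid-lid, at the top of the steel nut (34 mm across) where a regulator's bottom edge stands when fully home; 160 mm above the work surface, 10 mm above the lid. Pushing one on (at any angle about its axis), the clip meets the head 12 mm before home, the force rises to roughly 8 to 12 N, drops at the click 6 mm before home, and rises again on the nut.
- vent_tip (a point): Top of the vent pipe on the same axis, 20 mm above vent_seat: a steel pipe 9 mm thick with a round head 14 mm across.
- cooker: Low steel pressure cooker, lid locked on, fixed. Origin under the pot's centre, z up, x along its long black double handle, which reaches 290 mm from the centre, 136 mm high; a helper handle reaches 153 mm the other way. 236 mm across; lid 150 mm high at the centre. A small brass safety valve on the lid, 69 mm from the centre, is 157 mm high.
- wash_tub: White plastic tub, open at the top, fixed. Origin under its centre, z up; 220 mm along x, 160 mm along y, 60 mm high, walls and floor 4 mm thick.
- board: Blue cutting board lying flat, fixed: 220 mm along x, 160 mm along y, 12 mm thick; origin under its centre.
- clean_regulator: The clean regulator's own frame: origin in the middle of its bottom edge, z up along its axis. Same bore and spring clip as the clogged one.
- old_regulator: The clogged regulator's own frame: origin in the middle of its bottom edge, z up along its axis. A blind bore 17 mm across and 26 mm deep opens at the bottom; in it, 7 mm above the bottom edge, two sprung wires snap under the round head of the pipe.
- brush: Small flat brush with a wooden handle, 130 mm long, lying across the board's end that is farther from the robot; leave it alone.
- sauce_bowl: Small steel bowl, 90 mm across, 40 mm high, standing on the work surface; origin under its centre; leave it alone.
- spice_jar: Amber glass jar with a green cap, 48 mm across, 100 mm high; origin under its centre; leave it alone.
- cup: White cup, 72 mm across, 90 mm high; origin under its centre; leave it alone.
Things that resemble listed ones, but are neither listed nor needed, are in the scene too. What is shaped like the old_regulator but green, purple or red is not meant.

How it is judged:
By the outcome, as a careful person would: the job done as asked, in the order asked, and still so for the second after the job is handed in, while the arm keeps its last pose, push and grip.
It also fails if it takes over 72 s, if anything falls off the work surface, if the arm or the gripper's body presses on something with over 40 N, if the wrist force passes 120 N, or if a joint passes its speed limit or range.

## Working session

There is one attempt and no reset: what is moved stays moved. The work goes in short steps, Python scripts to look and compute and a tool call to move; the robot and the scene stay as the last step left them, time stands still between calls to the robot, and variables do not carry over. Pictures are saved under pics/ and viewed, and the job is handed in when it is done.

Besides the shell and the picture viewer there is one more tool, called by a JSON object that holds its "op" and its "data", one argument or row to a line. play_rows: Moves the arm, as the interface text tells. Its arguments: {"type":"object","properties":{"increments":{"type":"string"},"hand":{"type":"number"},"squeeze":{"type":"number"}},"required":["increments"]}

```bash
mkdir -p pics; cat > h.py <<'E'
import numpy as np, cv2
from workcell import get_obs, camera, workorder, manip
def K(c):
    f=240/np.tan(np.radians(c['fov_y'])/2); return f,c['cx'],c['cy']
def ray(c,u,v):
    f,cx,cy=K(c); d=np.array([(u-cx)/f,(v-cy)/f,1.])
    R=np.array(c['R']);t=np.array(c['t']); return -R.T@t, R.T@d
def onplane(c,u,v,z):
    o,d=ray(c,u,v); return o+d*(z-o[2])/d[2]
def proj(c,X):
    f,cx,cy=K(c); p=np.array(c['R'])@np.array(X)+np.array(c['t']); return f*p[0]/p[2]+cx, f*p[1]/p[2]+cy
E
python3 - <<'E'
from h import *
print(get_obs()); print(manip.finger_overhang)
for n in ['scene','top','wrist']:
    c=camera(n); cv2.imwrite(f'pics/{n}0.png',c['img']); print(n,{k:v for k,v in c.items() if k!='img'})
E
```

```text
{'clock': 0.0, 'joint_pos': array([ 1.29540433,  0.33285779, -0.06469124,  1.46094203,  0.02159895,
        1.34988403, -0.08850906]), 'joint_velocities': array([-5.55117649e-04,  5.83947173e-04, -7.19457361e-04, -3.29047027e-04,
       -2.74361647e-04,  1.18989746e-03,  8.49285764e-05]), 'tau': array([ 1.69776802e-03, -6.25452232e+01,  5.02114103e-02, -3.91620684e+01,
        1.63361948e-02,  9.61557264e-03, -5.38534073e-05]), 'position': array([ 0.1562187 , -0.60479079,  0.23852435]), 'ee_rot': array([ 0.43326367,  0.5594459 , -0.43269714,  0.55863768]), 'ft_force': array([0.29181382, 0.15080406, 1.03252597]), 'torque': array([-0.02312741, -0.09976253,  0.0020136 ]), 'grip_width': 0.9982909684061395}
0.008
scene {'fov_y': 52.79763273006937, 'cx': 322.2618010246457, 'cy': 239.36462809491138, 'R': array([[-0.32181482,  0.94679969, -0.0023607 ],
       [ 0.77961987,  0.26357439, -0.56808573],
       [-0.53724118, -0.18465886, -0.82296599]]), 't': array([ 0.17114502, -0.38984055,  1.38442244])}
top {'fov_y': 46.436448165721096, 'cx': 325.44724626385533, 'cy': 244.2732216123665, 'R': array([[ 0.11052147, -0.99386504, -0.00415903],
       [-0.96799716, -0.1066943 , -0.22715153],
       [ 0.22531422,  0.02913104, -0.97385055]]), 't': array([-0.02022769,  0.60499741,  1.00635308])}
wrist {'fov_y': 59.39159995790479, 'cx': 317.79560163371184, 'cy': 237.35182812733544, 'tool_from_camera': array([[ 2.98759851e-04, -2.82637580e-01,  9.59226724e-01,
        -1.35516110e-01],
       [-5.86643030e-04, -9.59226652e-01, -2.82637376e-01,
         7.09483810e-02],
       [ 9.99999783e-01, -4.78282971e-04, -4.52385778e-04,
        -2.83784072e-04],
       [ 0.00000000e+00,  0.00000000e+00,  0.00000000e+00,
         1.00000000e+00]])}
```

View pics/scene0.png

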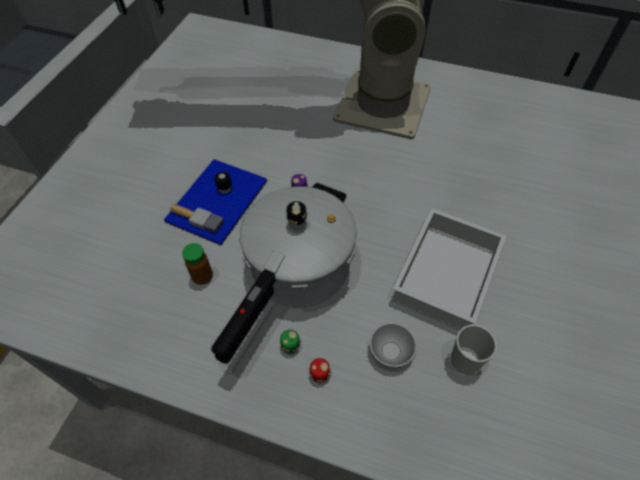

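View pics/top0.png

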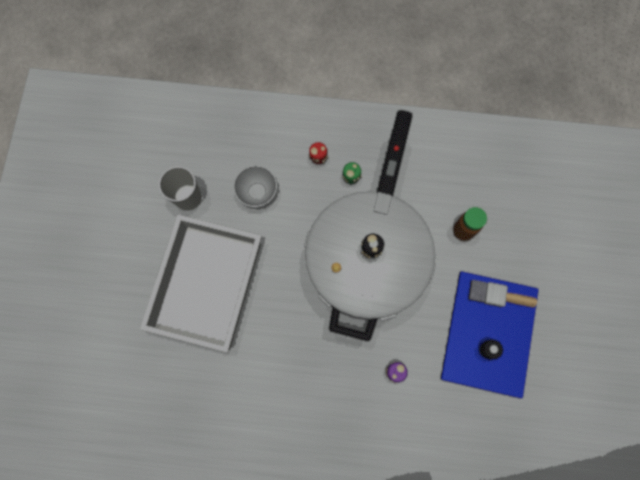

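View pics/wrist0.png

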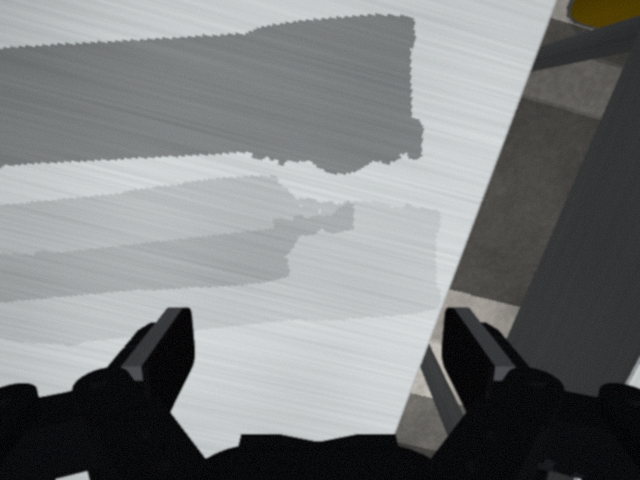

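The top view shows the old regulator at about (372,245), the clean one at (491,349) on the blue board, and the white tub at about (203,284). Next I'll measure them in both views.

```bash
python3 - <<'E'
from h import *
cs={n:camera(n) for n in ['scene','top']}
seeds={'old':{'scene':(296,212),'top':(372,245)},'clean':{'scene':(223,182),'top':(491,349)}}
zc={'old':.188,'clean':.04}
for k in seeds:
    rays=[]
    for n,c in cs.items():
        g=c['img'].max(axis=2); u,v=seeds[k][n]
        r=20; sub=(g[v-r:v+r,u-r:u+r]<45).astype(np.uint8)
        ct,_=cv2.findContours(sub,cv2.RETR_EXTERNAL,cv2.CHAIN_APPROX_NONE)
        b=max(ct,key=cv2.contourArea); hl=cv2.convexHull(b); m=cv2.moments(hl)
        p=(m['m10']/m['m00']+u-r,m['m01']/m['m00']+v-r); bb=cv2.boundingRect(b)
        o,d=ray(c,*p); d/=np.linalg.norm(d); rays.append((o,d))
        print(k,n,np.round(p,1),bb,m['m00'],onplane(c,*p,zc[k]).round(4))
    A=sum(np.eye(3)-np.outer(d,d) for o,d in rays); bb=sum((np.eye(3)-np.outer(d,d))@o for o,d in rays)
    print(k,'tri',np.linalg.solve(A,bb).round(4))
    for n,c in cs.items():
        u,v=seeds[k][n]; cv2.imwrite(f'pics/z_{k}_{n}.png',cv2.resize(c['img'][v-30:v+30,u-40:u+40],None,fx=8,fy=8,interpolation=0))
t=cs['top']
for p in [(180,219),(262,236),(229,350),(143,330)]: print('tub',onplane(t,*p,.06).round(3))
for p in [(461,272),(538,291),(523,396),(442,380)]: print('board',onplane(t,*p,.012).round(3))
for n,p,z in [('jar',(476,218),.1),('cup',(180,182),.09),('bowl',(256,186),.04),('purple',(397,372),.03),('valve',(336,267),.157),('hend',(404,115),.136),('helper',(352,336),.13)]: print(n,onplane(t,*p,z).round(3))
E
cd pics; python3 -c "
import cv2,numpy as np
a=[cv2.resize(cv2.imread(f'z_{k}_{n}.png'),(400,300)) for k in ['old','clean'] for n in ['scene','top']]
cv2.imwrite('zz.png',np.vstack([np.hstack(a[:2]),np.hstack(a[2:])]))"
```

```text
old scene [296.2 213.4] (11, 10, 19, 25) 350.5 [ 0.5851 -0.034   0.188 ]
old top [372.3 246. ] (10, 12, 21, 20) 291.0 [ 0.582  -0.0368  0.188 ]
old tri [ 0.5826 -0.0361  0.1843]
clean scene [222.8 181.5] (12, 10, 16, 20) 230.0 [ 0.4457 -0.2821  0.04  ]
clean top [490.4 349.1] (9, 11, 22, 19) 297.5 [ 0.4421 -0.2855  0.04  ]
clean tri [ 0.4422 -0.2859  0.0351]
tub [0.625 0.336 0.06 ]
tub [0.609 0.171 0.06 ]
tub [0.385 0.203 0.06 ]
tub [0.404 0.369 0.06 ]
board [ 0.59  -0.228  0.012]
board [ 0.568 -0.382  0.012]
board [ 0.363 -0.359  0.012]
board [ 0.376 -0.204  0.012]
jar [ 0.678 -0.231  0.1  ]
cup [0.691 0.34  0.09 ]
bowl [0.716 0.201 0.04 ]
purple [ 0.381 -0.114  0.03 ]
valve [0.545 0.021 0.157]
hend [ 0.856 -0.076  0.136]
helper [ 0.431 -0.02   0.13 ]
```

View pics/zz.png

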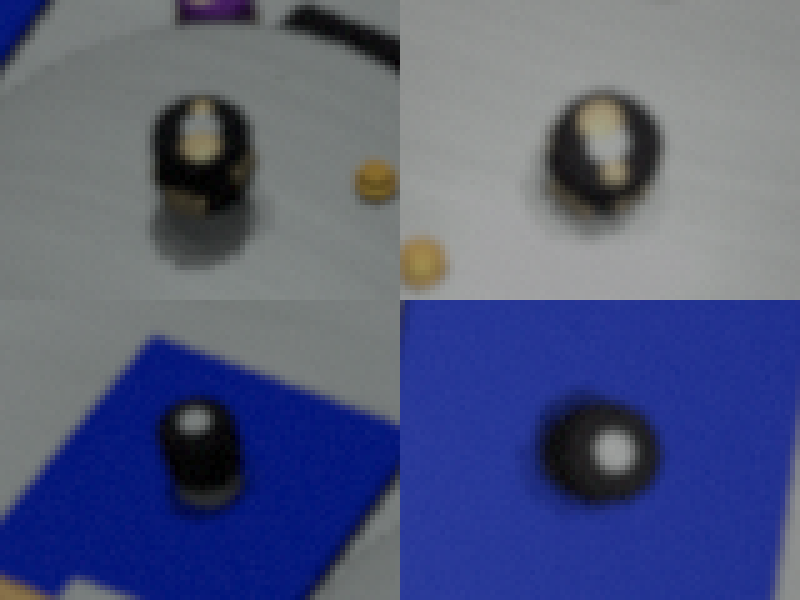

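```bash
cat >> h.py <<'E'
from scipy.spatial.transform import Rotation as Ro
def rot(o=None):
    o=o or get_obs(); return Ro.from_quat(o['ee_rot']).as_matrix(), np.array(o['position'])
def delta(target):
    R,p=rot(); d=R.T@(np.array(target)-p); return d
def wray(c,u,v,o):
    R,p=rot(o); f,cx,cy=K(c); T=np.array(c['tool_from_camera'])
    d=np.array([(u-cx)/f,(v-cy)/f,1.]); return p+R@T[:3,3], R@T[:3,:3]@d
def wplane(c,u,v,o,z):
    a,d=wray(c,u,v,o); return a+d*(z-a[2])/d[2]
E
python3 - <<'E'
from h import *
R,p=rot(); print(R.round(3)); print(delta([.583,-.036,.30]).round(4))
E
```

```text
[[-0.     0.968  0.25 ]
 [ 0.001  0.25  -0.968]
 [-1.     0.    -0.001]]
[-0.0608  0.5555 -0.4443]
```

{"op": "play_rows", "data": {
  "increments": "-0.02 0.01 -0.008 0;-0.02 0.02 -0.016 0;-0.02 0.03 -0.024 0;0 0.03 -0.024 0;0 0.03 -0.024 0;0 0.03 -0.024 0;0 0.03 -0.024 0;0 0.03 -0.024 0;0 0.03 -0.024 0;0 0.03 -0.024 0;0 0.03 -0.024 0;0 0.03 -0.024 0;0 0.03 -0.024 0;0 0.03 -0.024 0;0 0.03 -0.024 0;0 0.03 -0.024 0;0 0.03 -0.024 0;0 0.02 -0.016 0;0 0.02 -0.016 0;0 0 0 0",
  "hand": -1,
  "squeeze": 90
}}

```text
clock: 2.25
position: [0.5691, -0.0502, 0.2997]
ee_rot: [0.434, 0.558, -0.434, 0.558]
ft_force: [0.4, -0.1, 0.2]
grip_width: 0.999
```

```bash
python3 - <<'E'
from h import *
print(delta([.583,-.036,.30]).round(4), get_obs()['joint_pos'].round(2))
E
```

```text
[-0.0003  0.0169 -0.0104] [ 0.53  0.24 -0.62  1.49  0.14  1.46 -1.42]
```

{"op": "play_rows", "data": {
  "increments": "0 0.009 -0.005 0;0 0.008 -0.005 0;0 0 0 0;0 0 0 0"
}}

```text
clock: 2.65
position: [0.5838, -0.037, 0.2994]
ee_rot: [0.435, 0.558, -0.435, 0.557]
ft_force: [0.4, -0.7, 0.6]
grip_width: 0.999
```

```bash
python3 - <<'E'
from h import *
o=get_obs(); c=camera('wrist'); cv2.imwrite('pics/w1.png',c['img']); print(o['position'],o['ft_force'])
g=c['img'].max(axis=2)
R,p=rot(o)
# predicted pixel of old top
T=np.array(c['tool_from_camera'])
for z in (.204,.172):
    X=np.array([.583,-.036,z]); q=np.linalg.inv(T)@np.r_[R.T@(X-p),1]; f,cx,cy=K(c); print(f*q[0]/q[2]+cx,f*q[1]/q[2]+cy,q[2])
E
```

```text
[ 0.58383664 -0.03695919  0.2994226 ] [ 0.43682246 -0.66849314  0.59960053]
316.6084517460756 242.97136234508037 0.2417074674630213
316.7892124164404 228.30932153048974 0.2723920604653631
```

View pics/w1.png

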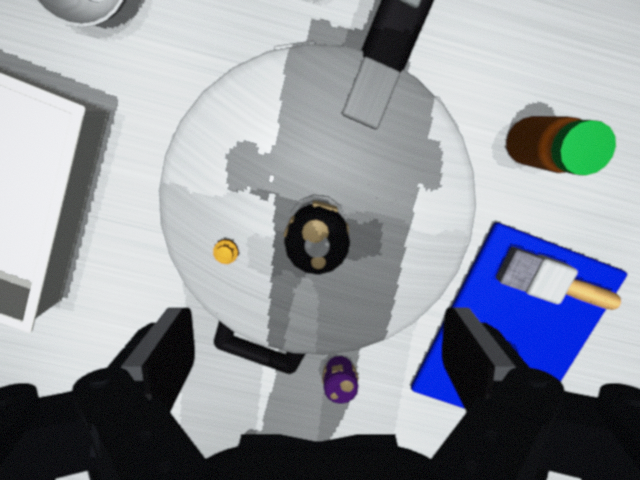

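The wrist view shows the old regulator at about (317,240), almost centred, with the valve clear to the left at (226,251).

```bash
python3 - <<'E'
from h import *
o=get_obs(); c=camera('wrist'); g=c['img'].max(axis=2)
sub=(g[190:290,270:370]<60).astype(np.uint8)
ct,_=cv2.findContours(sub,cv2.RETR_EXTERNAL,cv2.CHAIN_APPROX_NONE)
b=max(ct,key=cv2.contourArea); bb=cv2.boundingRect(b); print(bb[0]+270,bb[1]+190,bb[2:])
pts=b[:,0,:]+[270,190]; 
low=pts[pts[:,1]>238].astype(np.float32)   # near-side rim of top disc
A=np.c_[2*low,np.ones(len(low))]; s=np.linalg.lstsq(A,(low**2).sum(1),rcond=None)[0]; r=np.sqrt(s[2]+s[0]**2+s[1]**2); print('circ',s[:2],r)
print(wplane(c,s[0],s[1],o,.204)); print('extent', wplane(c,bb[0]+270+bb[2]/2-.5,s[1],o,.204)); print(o['position'])
E
```

```text
284 204 (66, 70)
circ [316.58636036 240.64495989] 32.40982888546178
[ 0.58431106 -0.03570159  0.204     ]
extent [ 0.58429899 -0.03565356  0.204     ]
[ 0.58379136 -0.03701284  0.29941943]
```

{"op": "play_rows", "data": {
  "increments": "0.02 0.001 -0.001 0;0.025 0 0 0;0.025 0 0 0;0.025 0 0 0;0.015 0 0 0;0.01 0 0 0;0 0 0 0;0 0 0 0"
}}

```text
clock: 3.55
position: [0.5841, -0.0408, 0.1777]
ee_rot: [0.437, 0.555, -0.437, 0.558]
ft_force: [0.4, 0.2, 0.3]
grip_width: 1.0
```

```bash
python3 - <<'E'
from h import *
print(delta([.5843,-.0357,.177]).round(4)); R,p=rot(); print(R[:,0])
c=camera('scene');cv2.imwrite('pics/s1.png',cv2.resize(c['img'][130:300,180:400],None,fx=3.4,fy=3.4))
E
```

```text
[ 0.0007  0.0014 -0.0049]
[ 0.00283376 -0.00277991 -0.99999212]
```

View pics/s1.png

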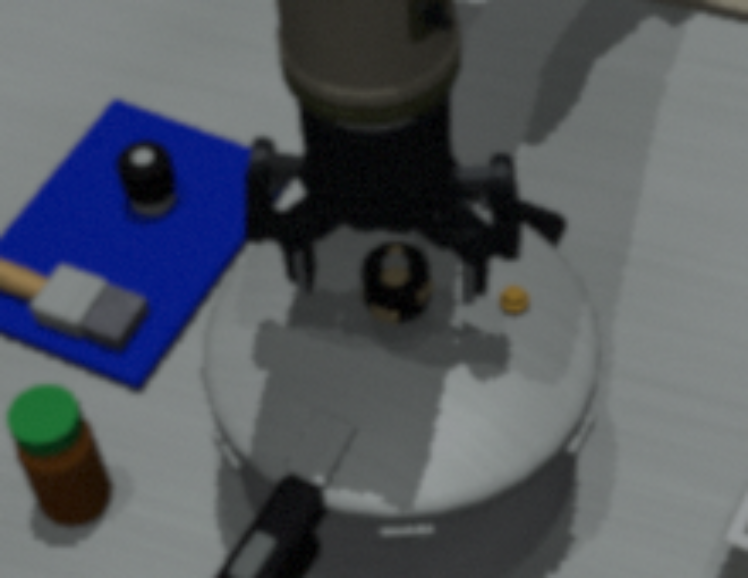

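The jaws straddle the old regulator but sit 5 mm off-centre, and the valve is clear. I'll correct the offset and close.

{"op": "play_rows", "data": {
  "increments": "0 0.001 -0.005 0;0 0 0 0;0 0 0 0"
}}

```text
clock: 3.9
position: [0.585, -0.0351, 0.1801]
ee_rot: [0.437, 0.554, -0.436, 0.559]
ft_force: [-0.5, 0.9, 0.1]
grip_width: 0.999
```

{"op": "play_rows", "data": {
  "increments": "0 0 0 0;0 0 0 0;0 0 0 0;0 0 0 0;0 0 0 0;0 0 0 0;0 0 0 0;0 0 0 0;0 0 0 0;0 0 0 0",
  "hand": 1,
  "squeeze": 90
}}

```text
clock: 4.9
position: [0.5856, -0.035, 0.1812]
ee_rot: [0.437, 0.553, -0.436, 0.559]
ft_force: [-0.4, -0.4, 1.0]
grip_width: 0.419
```

```bash
python3 - <<'E'
from h import *
o=get_obs();R,p=rot(); print(p,o['ft_force'],o['grip_width'],R.round(4),o['joint_pos'].round(2))
E
```

```text
[ 0.58555969 -0.03504936  0.18117891] [-0.3544753  -0.44171547  1.03676401] 0.4194035369774494 [[ 0.0081  0.9714  0.2373]
 [-0.0034  0.2374 -0.9714]
 [-1.      0.007   0.0052]] [ 0.48  0.34 -0.61  1.62  0.21  1.23 -1.5 ]
```

{"op": "play_rows", "data": {
  "increments": "-0.005 0 0 0;-0.01 0 0 0;-0.015 0 0 0"
}}

```text
clock: 5.2
position: [0.5844, -0.0356, 0.2096]
ee_rot: [0.437, 0.554, -0.437, 0.558]
ft_force: [-0.0, -0.1, -1.1]
grip_width: 0.42
```

{"op": "play_rows", "data": {
  "increments": "-0.03 0 0 0;-0.03 0 0 0;-0.02 0 0 0;0 0 0 0;0 0 0 0"
}}

```text
clock: 5.7
position: [0.5837, -0.0345, 0.2986]
ee_rot: [0.437, 0.554, -0.436, 0.559]
ft_force: [-0.4, -0.6, -0.7]
grip_width: 0.422
```

```bash
python3 - <<'E'
from h import *
o=get_obs(); c=camera('wrist');cv2.imwrite('pics/w2.png',c['img']); print(o['position'],delta([.506,.27,.28]).round(4))
t=camera('scene');cv2.imwrite('pics/s2.png',cv2.resize(t['img'][130:300,180:400],None,fx=3.4,fy=3.4))
E
```

```text
[ 0.58365417 -0.03453891  0.29864512] [ 0.0171 -0.0032 -0.3143]
```

View pics/w2.png

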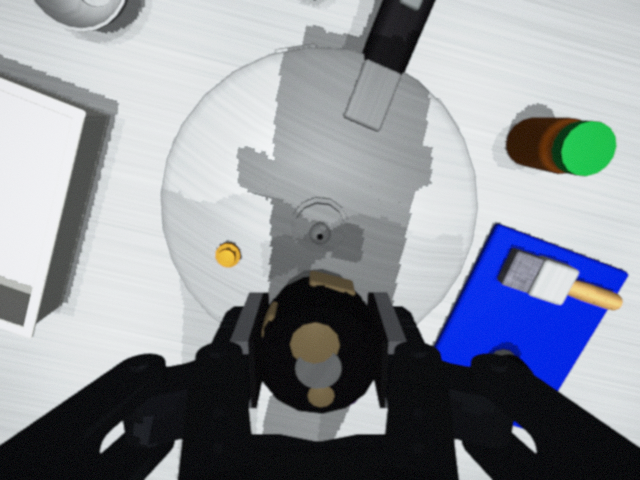

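View pics/s2.png

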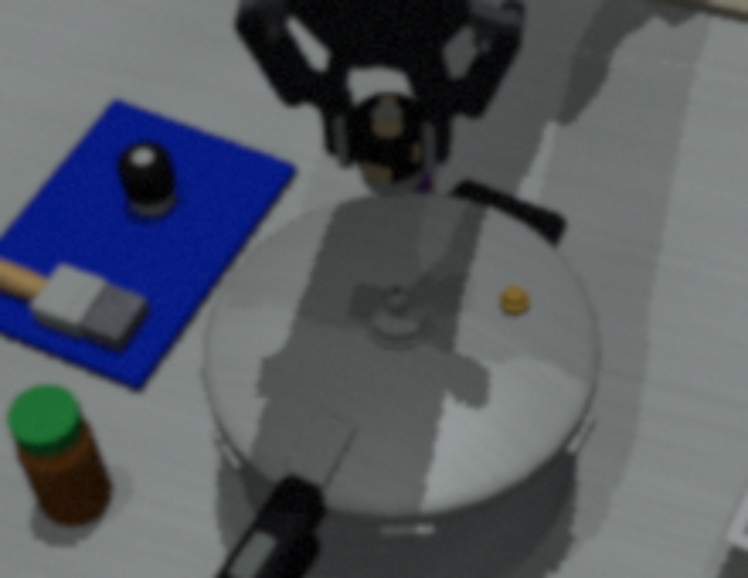

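The old regulator is off and held. The bare vent tip shows at about (319,233) in the wrist view.

```bash
python3 - <<'E'
from h import *
o=get_obs(); c=camera('wrist'); im=c['img']
cv2.imwrite('pics/w2z.png',cv2.resize(im[185:275,260:380],None,fx=6,fy=6,interpolation=0))
print(wplane(c,319.5,232.5,o,.18), o['position'])
R,p=rot(o); v=np.array([*wplane(c,319.5,232.5,o,.18)]); print('tool frame',R.T@(v-p))
E
```

```text
[ 0.58395313 -0.03565519  0.18      ] [ 0.58355366 -0.03450447  0.29798674]
tool frame [ 0.11798962 -0.00058288  0.00068241]
```

View pics/w2z.png

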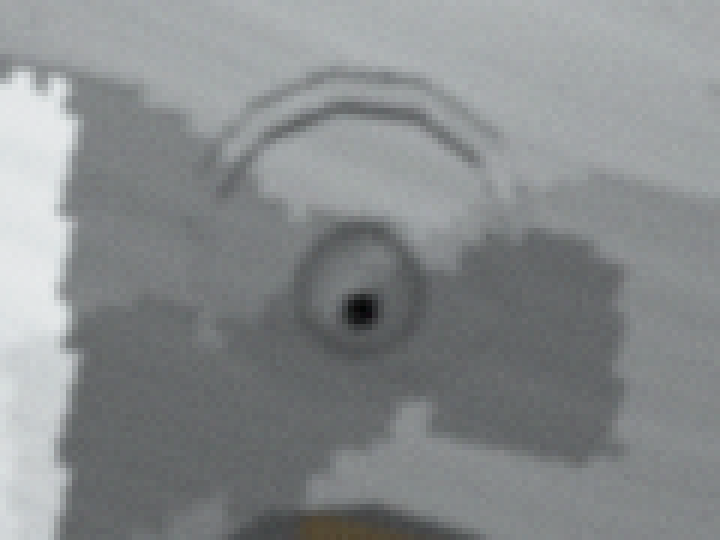

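```bash
python3 - <<'E'
from h import *
o=get_obs(); c=camera('wrist'); im=c['img']; cv2.imwrite('pics/ref_old.png',im)
np.savez('ref.npz',img=im,pos=o['position'],q=o['ee_rot'])
print(o['position'],o['ee_rot'],wplane(c,320,236.5,o,.18),wplane(c,320,233,o,.173))
E
```

```text
[ 0.58336682 -0.03460163  0.29746478] [ 0.43696901  0.55403244 -0.4360107   0.55857033] [ 0.58134596 -0.03663011  0.18      ] [ 0.58168019 -0.03661254  0.173     ]
```

{"op": "play_rows", "data": {
  "increments": "0 0 -0.01 0;0 0 -0.02 0;0 0 -0.03 0;0 0 -0.035 0;0 0 -0.035 0;0 0 -0.035 0;0 0 -0.035 0;0 0 -0.035 0;0 0 -0.035 0;0 0 -0.025 0;0 0 -0.015 0;0 0 0 0"
}}

```text
clock: 7.1
position: [0.4983, 0.2838, 0.2883]
ee_rot: [0.433, 0.559, -0.438, 0.555]
ft_force: [-0.8, -1.0, -0.7]
grip_width: 0.423
```

```bash
python3 - <<'E'
from h import *
o=get_obs(); c=camera('wrist');cv2.imwrite('pics/w3.png',c['img']); print(o['position'],delta([.506,.27,.03]).round(4),o['joint_pos'].round(2))
R,p=rot();print(R.round(3))
E
```

```text
[0.49831657 0.2837569  0.28830527] [0.2582 0.0062 0.0135] [ 0.06  0.3  -0.81  1.48  0.21  1.46 -2.08]
[[-0.008  0.971  0.24 ]
 [-0.003  0.24  -0.971]
 [-1.    -0.009  0.001]]
```

View pics/w3.png

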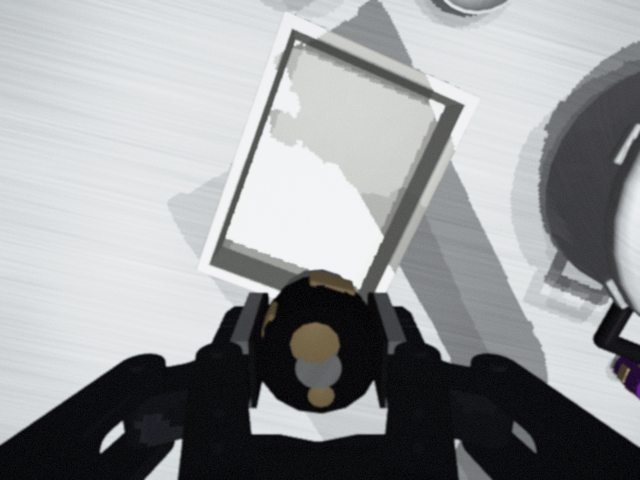

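```bash
python3 - <<'E'
from h import *
o=get_obs(); c=camera('wrist')
P=[wplane(c,*p,o,.06) for p in [(290,12),(480,100),(199,270)]]
for q in P: print(q.round(3))
ctr=(P[1]+P[2])/2; print(ctr, delta([ctr[0],ctr[1],.028]).round(4))
E
```

```text
[0.634 0.338 0.06 ]
[0.608 0.172 0.06 ]
[0.405 0.372 0.06 ]
[0.50631207 0.27236487 0.06      ] [0.2603 0.0065 0.0094]
```

The tub centre agrees in both views at (0.506, 0.271). Descending.

{"op": "play_rows", "data": {
  "increments": "0.02 0.003 0.004 0;0.03 0.003 0.004 0;0.035 0 0 0;0.035 0 0 0;0.035 0 0 0;0.035 0 0 0;0.03 0 0 0;0.02 0 0 0;0.01 0 0 0;0 0 0 0"
}}

```text
clock: 8.2
position: [0.5137, 0.2551, 0.0286]
ee_rot: [0.439, 0.55, -0.447, 0.552]
ft_force: [0.2, -1.7, 0.0]
grip_width: 0.422
```

```bash
python3 - <<'E'
from h import *
print(delta([.506,.271,.028]).round(4),get_obs()['ft_force'])
E
```

```text
[ 0.0005 -0.0041 -0.0171] [ 0.18833388 -1.68210997  0.01837704]
```

{"op": "play_rows", "data": {
  "increments": "0 -0.002 -0.01 0;0 -0.002 -0.008 0;0.002 0 0 0;0 0 0 0"
}}

```text
clock: 8.6
position: [0.5074, 0.274, 0.0301]
ee_rot: [0.441, 0.549, -0.446, 0.553]
ft_force: [-0.4, 0.1, -0.6]
grip_width: 0.42
```

{"op": "play_rows", "data": {
  "increments": "0 0 0 0;0 0 0 0;0 0 0 0;0 0 0 0;0 0 0 0",
  "hand": -0.4
}}

```text
clock: 9.1
position: [0.5084, 0.2743, 0.0315]
ee_rot: [0.442, 0.548, -0.445, 0.553]
ft_force: [-0.8, 0.4, 0.5]
grip_width: 0.701
```

{"op": "play_rows", "data": {
  "increments": "-0.02 0 0 0;-0.03 0 0 0;-0.04 0 0 0;-0.04 0 0 0;-0.04 0 0 0;-0.04 0 0 0;-0.03 0 0 0;-0.02 0 0 0;0 0 0 0"
}}

```text
clock: 10.0
position: [0.5067, 0.2754, 0.3009]
ee_rot: [0.441, 0.549, -0.446, 0.553]
ft_force: [-0.1, 0.3, -0.3]
grip_width: 0.697
```

```bash
python3 - <<'E'
from h import *
o=get_obs(); c=camera('wrist');cv2.imwrite('pics/w4.png',c['img']); R,p=rot(o); print(p,R.round(3),o['joint_pos'].round(2))
print(delta([.444,-.285,.28]).round(4))
E
```

```text
[0.50667786 0.27537519 0.30092941] [[-0.     0.977  0.214]
 [-0.01   0.214 -0.977]
 [-1.    -0.002  0.009]] [ 0.06  0.29 -0.8   1.46  0.22  1.48 -2.09]
[ 0.0253 -0.1806  0.5336]
```

View pics/w4.png

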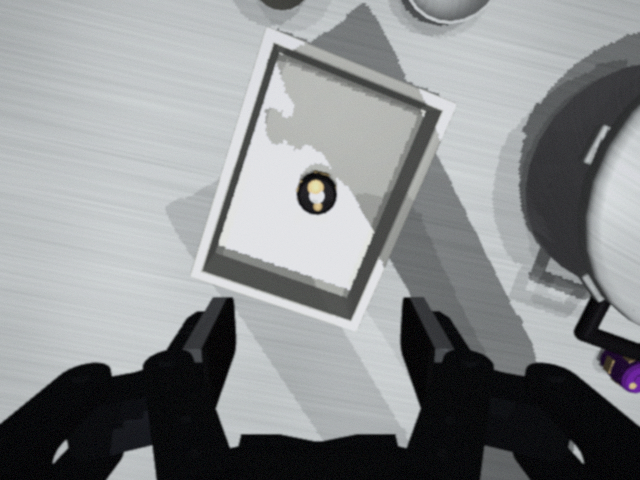

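The old regulator stands upright in the tub at (317,192). Moving to the clean one.

{"op": "play_rows", "data": {
  "increments": "0 -0.003 0.01 0;0 -0.007 0.02 0;0 -0.011 0.034 0;0 -0.012 0.035 0;0 -0.012 0.035 0;0 -0.012 0.035 0;0 -0.012 0.035 0;0 -0.012 0.035 0;0 -0.012 0.035 0;0 -0.012 0.035 0;0 -0.012 0.035 0;0 -0.012 0.035 0;0 -0.012 0.035 0;0 -0.012 0.035 0;0 -0.012 0.035 0;0 -0.008 0.025 0;0 -0.006 0.02 0;0 0 0 0",
  "hand": -1
}}

```text
clock: 11.85
position: [0.4202, -0.3151, 0.2803]
ee_rot: [0.438, 0.557, -0.457, 0.538]
ft_force: [0.3, -0.1, -0.6]
grip_width: 0.999
```

```bash
python3 - <<'E'
from h import *
R,p=rot();print(p,R.round(3),delta([.444,-.285,.28]).round(4))
E
```

```text
[ 0.42020045 -0.31508963  0.28034017] [[-0.037  0.979  0.2  ]
 [-0.004  0.2   -0.98 ]
 [-0.999 -0.037 -0.004]] [-0.0007  0.0293 -0.0247]
```

{"op": "play_rows", "data": {
  "increments": "0 0.015 -0.0125 0;0 0.015 -0.0125 0;0 0 0 0;0 0 0 0"
}}

```text
clock: 12.25
position: [0.4409, -0.2843, 0.2746]
ee_rot: [0.439, 0.559, -0.458, 0.534]
ft_force: [0.3, -0.5, 0.2]
grip_width: 1.001
```

```bash
python3 - <<'E'
from h import *
o=get_obs();c=camera('wrist');cv2.imwrite('pics/w5.png',c['img'])
R,p=rot(o);print(p,R.round(3),delta([.444,-.285,.28]).round(4))
g=c['img'].max(axis=2)
E
```

```text
[ 0.44093368 -0.28432512  0.2746073 ] [[-0.044  0.98   0.196]
 [ 0.001  0.196 -0.981]
 [-0.999 -0.043 -0.01 ]] [-0.0055  0.0025  0.0014]
```

View pics/w5.png

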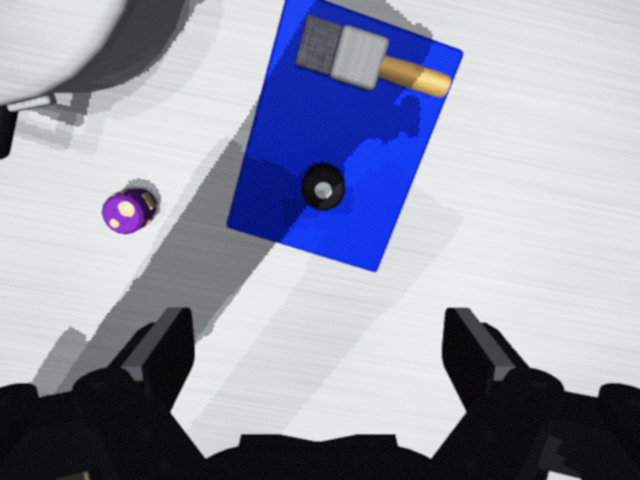

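The clean regulator is at about (323,186) on the board, and the tool has tilted about 2.5°. I'll measure its position first, then see how the tilt behaves during the descent.

```bash
python3 - <<'E'
from h import *
o=get_obs();c=camera('wrist');g=c['img'].max(axis=2)
u0,v0=283,146
sub=(g[v0:v0+80,u0:u0+80]<60).astype(np.uint8)
ct,_=cv2.findContours(sub,cv2.RETR_EXTERNAL,cv2.CHAIN_APPROX_NONE)
b=max(ct,key=cv2.contourArea); pts=b[:,0,:]+[u0,v0]; bb=cv2.boundingRect(b); print(bb)
low=pts[pts[:,1]>187].astype(np.float32)
A=np.c_[2*low,np.ones(len(low))]; s=np.linalg.lstsq(A,(low**2).sum(1),rcond=None)[0]; r=np.sqrt(s[2]+s[0]**2+s[1]**2); print('circ',s[:2],r)
q=wplane(c,s[0],s[1],o,.056); print(q, 'r mm',r*np.linalg.norm(q-o['position'])/1)
print(delta([q[0],q[1],.033]).round(4))
E
```

```text
(19, 17, 42, 47)
circ [322.50776305 188.16220295] 20.819357830042776
[ 0.44202458 -0.28540182  0.056     ] r mm 4.551608143822559
[0.2416 0.011  0.0034]
```

{"op": "play_rows", "data": {
  "increments": "0.02 0.003 0 0;0.03 0.003 0 0;0.03 0.002 0 0;0.03 0.002 0 0;0.02 0 0 0;0.015 0 0 0;0 0 0 0;0 0 0 0"
}}

```text
clock: 13.15
position: [0.441, -0.2875, 0.1257]
ee_rot: [0.44, 0.556, -0.46, 0.534]
ft_force: [0.6, -0.4, 0.4]
grip_width: 0.998
```

```bash
python3 - <<'E'
from h import *
R,p=rot();print(p,R.round(3),delta([.442,-.2855,.033]).round(4))
E
```

```text
[ 0.44099969 -0.287539    0.12566455] [[-0.042  0.981  0.189]
 [-0.002  0.189 -0.982]
 [-0.999 -0.042 -0.006]] [ 0.0925  0.0052 -0.0012]
```

{"op": "play_rows", "data": {
  "increments": "0 -0.02 0 0;0 -0.02 0 0;0 0 0 0"
}}

```text
clock: 13.45
position: [0.4017, -0.2965, 0.1304]
ee_rot: [0.44, 0.555, -0.46, 0.535]
ft_force: [-0.1, 0.4, 0.2]
grip_width: 1.003
```

```bash
python3 - <<'E'
from h import *
R,p=rot();print(p,R[:,0].round(4))
E
```

```text
[ 0.40173773 -0.29652958  0.1303532 ] [-0.0387 -0.004  -0.9992]
```

{"op": "play_rows", "data": {
  "increments": "0 0.005 0 0;0 0.005 0 0;0 0.005 0 0;0 0.005 0 0;0 0.005 0 0;0 0.005 0 0;0 0.005 0 0;0 0.005 0 0;0 0 0 0"
}}

```text
clock: 14.35
position: [0.4486, -0.2875, 0.1309]
ee_rot: [0.44, 0.554, -0.459, 0.537]
ft_force: [0.1, -0.4, 0.0]
grip_width: 1.003
```

```bash
python3 - <<'E'
from h import *
R,p=rot();print(p,R[:,0].round(4))
E
```

```text
[ 0.4485716  -0.28749778  0.13092766] [-0.0344 -0.0053 -0.9994]
```

{"op": "play_rows", "data": {
  "increments": "0 -0.015 0 0;0 -0.02 0 0;0 0.006 0 0;0 0.006 0 0;0 0.006 0 0;0 0.006 0 0;0 0.004 0 0;0 -0.015 0 0;0 -0.02 0 0;0 0.006 0 0;0 0.006 0 0;0 0.006 0 0;0 0.006 0 0;0 0.004 0 0;0 0 0 0;0 0 0 0"
}}

```text
clock: 15.95
position: [0.4361, -0.2888, 0.1305]
ee_rot: [0.44, 0.555, -0.457, 0.538]
ft_force: [0.6, 0.2, -0.3]
grip_width: 0.998
```

```bash
python3 - <<'E'
from h import *
R,p=rot();print(p,R[:,0].round(4))
E
```

```text
[ 0.43605445 -0.2888072   0.13048331] [-0.0352 -0.0037 -0.9994]
```

{"op": "play_rows", "data": {
  "increments": "0 0 0 0;0 0 0 0;0 0 0 0;0 0 0 0;0 0 0 0;0 0 0 0;0 0 0 0;0 0 0 0;0 0 0 0;0 0 0 0;0 0 0 0;0 0 0 0;0 0 0 0;0 0 0 0;0 0 0 0"
}}

```text
clock: 17.45
position: [0.4354, -0.2892, 0.1306]
ee_rot: [0.44, 0.555, -0.458, 0.537]
ft_force: [-0.1, 0.4, -0.2]
grip_width: 1.0
```

```bash
python3 - <<'E'
from h import *
R,p=rot();print(p,R[:,0].round(4))
E
```

```text
[ 0.435445   -0.28916587  0.13056148] [-0.0354 -0.0039 -0.9994]
```

Holding doesn't change the tilt, which stays steady at 2°. What matters is having the same tilt at the vent, so I'll go ahead and grasp.

{"op": "play_rows", "data": {
  "increments": "0.02 0.008 -0.004 0;0.025 0.001 0 0;0.02 0.001 0 0;0.015 0 0 0;0.01 0 0 0;0 0 0 0"
}}

```text
clock: 18.05
position: [0.4425, -0.2841, 0.0381]
ee_rot: [0.44, 0.554, -0.458, 0.538]
ft_force: [0.7, 0.1, -0.3]
grip_width: 1.0
```

```bash
python3 - <<'E'
from h import *
R,p=rot();print(p,R[:,0].round(4),delta([.442,-.2855,.030]).round(4))
c=camera('wrist');cv2.imwrite('pics/w6.png',c['img'])
E
```

```text
[ 0.44249799 -0.28413102  0.03814419] [-0.033  -0.0054 -0.9994] [ 0.0082 -0.0005  0.0013]
```

View pics/w6.png

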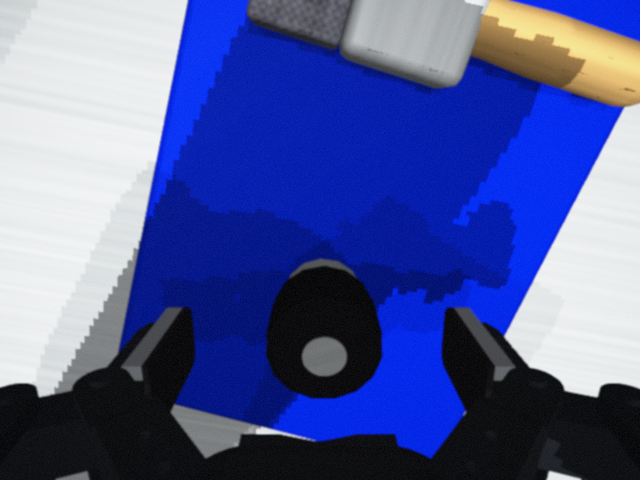

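The clean regulator sits between the jaws at (323,340), and the brush is clear. I'll lower slightly and close.

{"op": "play_rows", "data": {
  "increments": "0.005 0 0.001 0;0.003 0 0 0;0 0 0 0"
}}

```text
clock: 18.4
position: [0.4441, -0.2863, 0.0323]
ee_rot: [0.44, 0.552, -0.458, 0.54]
ft_force: [-0.4, 0.6, 0.6]
grip_width: 1.002
```

{"op": "play_rows", "data": {
  "increments": "0 0 0 0;0 0 0 0;0 0 0 0;0 0 0 0;0 0 0 0;0 0 0 0;0 0 0 0;0 0 0 0;0 0 0 0",
  "hand": 1,
  "squeeze": 105
}}

```text
clock: 19.3
position: [0.4449, -0.2868, 0.0338]
ee_rot: [0.44, 0.552, -0.458, 0.541]
ft_force: [0.0, -0.5, -0.5]
grip_width: 0.419
```

```bash
python3 - <<'E'
from h import *
o=get_obs();R,p=rot(o);print(p,R[:,0].round(4),o['ft_force'],o['torque'])
E
```

```text
[ 0.44487606 -0.28677084  0.03377195] [-0.0276 -0.0091 -0.9996] [ 0.00213413 -0.48385484 -0.48240885] [0.00422835 0.01684424 0.01488744]
```

{"op": "play_rows", "data": {
  "increments": "-0.01 0 0 0;-0.02 0 0 0;-0.03 0 0 0;-0.035 0 0 0;-0.035 0 0 0;-0.035 0 0 0;-0.035 0 0 0;-0.035 0 0 0;-0.02 0 0 0;0 0 0 0"
}}

```text
clock: 20.3
position: [0.4507, -0.2824, 0.3044]
ee_rot: [0.44, 0.552, -0.457, 0.541]
ft_force: [-0.4, 0.2, -1.0]
grip_width: 0.416
```

```bash
python3 - <<'E'
from h import *
o=get_obs();R,p=rot(o);print(p,R[:,0].round(4),delta([.583,-.036,.298]))
c=camera('wrist');cv2.imwrite('pics/w7.png',c['img'])
E
```

```text
[ 0.45073064 -0.28238716  0.30440753] [-0.0272 -0.0083 -0.9996] [ 0.00076419  0.17795254 -0.21581284]
```

View pics/w7.png

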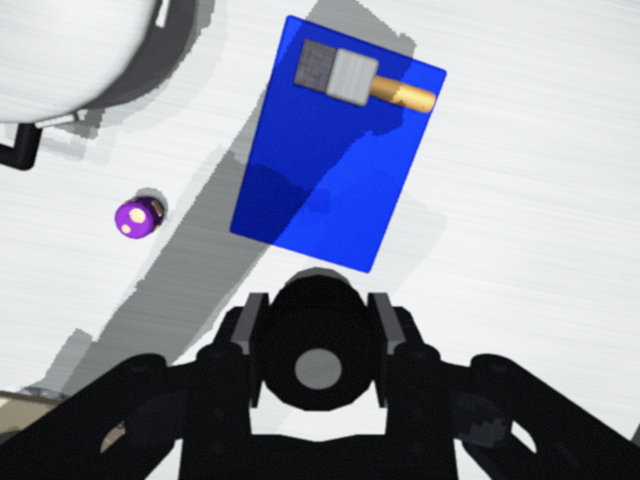

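{"op": "play_rows", "data": {
  "increments": "0 0.007 -0.008 0;0 0.012 -0.015 0;0 0.016 -0.02 0;0 0.016 -0.02 0;0 0.016 -0.02 0;0 0.016 -0.02 0;0 0.016 -0.02 0;0 0.016 -0.02 0;0 0.016 -0.02 0;0 0.016 -0.02 0;0 0.012 -0.015 0;0 0.007 -0.009 0;0 0 0 0;0 0 0 0"
}}

```text
clock: 21.75
position: [0.5698, -0.0263, 0.277]
ee_rot: [0.435, 0.564, -0.459, 0.531]
ft_force: [-0.8, -1.4, -0.7]
grip_width: 0.414
```

```bash
python3 - <<'E'
from h import *
o=get_obs();R,p=rot(o);print(p,R[:,0].round(4),delta([.583,-.036,.29]))
E
```

```text
[ 0.56977525 -0.02625845  0.27697759] [-0.0584  0.0036 -0.9983] [-0.01380706  0.01024283  0.01199269]
```

{"op": "play_rows", "data": {
  "increments": "-0.004 0.0025 0.003 0;-0.004 0.0025 0.003 0;-0.004 0.0025 0.003 0;-0.002 0.0025 0.003 0;0 0 0 0;0 0 0 0"
}}

```text
clock: 22.35
position: [0.5834, -0.0416, 0.2918]
ee_rot: [0.436, 0.562, -0.461, 0.53]
ft_force: [-0.4, 0.2, -0.4]
grip_width: 0.415
```

```bash
python3 - <<'E'
from h import *
o=get_obs();R,p=rot(o);print(p,R.round(4),delta([.583,-.036,.29]))
E
```

```text
[ 0.58343272 -0.04161079  0.29181343] [[-0.0578  0.9793  0.194 ]
 [ 0.0021  0.1944 -0.9809]
 [-0.9983 -0.0563 -0.0133]] [ 0.00184703  0.00076919 -0.0055636 ]
```

{"op": "play_rows", "data": {
  "increments": "0 -0.03 0 0;0 -0.03 0 0;0 0 0 0;0 0.005 0 0;0 0.005 0 0;0 0.005 0 0;0 0.005 0 0;0 0.005 0 0;0 0.005 0 0;0 0.005 0 0;0 0.005 0 0;0 0.005 0 0;0 0.005 0 0;0 0.005 0 0;0 0 0 0"
}}

```text
clock: 23.85
position: [0.5835, -0.04, 0.2892]
ee_rot: [0.436, 0.564, -0.46, 0.529]
ft_force: [-0.3, 0.5, -1.3]
grip_width: 0.416
```

```bash
python3 - <<'E'
from h import *
o=get_obs();R,p=rot(o);print(p,R[:,0].round(4),delta([.583,-.036,.29]))
E
```

```text
[ 0.58349366 -0.04001376  0.28924719] [-0.0602  0.005  -0.9982] [-0.00070183  0.00026372 -0.00404457]
```

{"op": "play_rows", "data": {
  "increments": "-0.03 0 -0.002 0;-0.03 0 -0.002 0;-0.03 0 0 0;0 0 0 0;0.015 0 0 0;0.015 0 0 0;0.015 0 0 0;0.015 0 0 0;0.015 0 0 0;0.015 0 0 0;0 0 0 0"
}}

```text
clock: 24.95
position: [0.5772, -0.0369, 0.2764]
ee_rot: [0.433, 0.567, -0.463, 0.526]
ft_force: [0.2, 0.1, -1.5]
grip_width: 0.419
```

```bash
python3 - <<'E'
from h import *
o=get_obs();R,p=rot(o);print(p,R[:,0].round(4),delta([.583,-.036,.29]))
c=camera('wrist');cv2.imwrite('pics/w8.png',c['img'])
E
```

```text
[ 0.57715176 -0.03687107  0.27641948] [-0.0725  0.0051 -0.9974] [-1.39641479e-02  4.93893488e-03  2.83417334e-05]
```

View pics/w8.png

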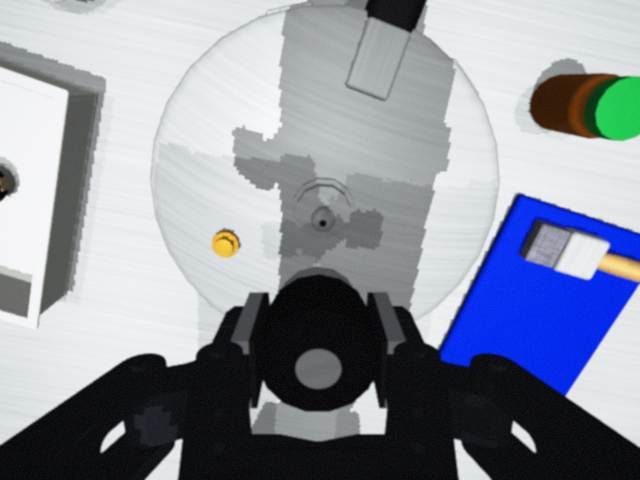

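{"op": "play_rows", "data": {
  "increments": "-0.015 0 0 0;-0.015 0 0 0;-0.015 0 0 0;-0.015 0 0 0;-0.015 0 0 0;-0.015 0 0 0;-0.015 0 0 0;0 0 0 0;0.03 0.002 0 0;0.03 0.002 0 0;0.03 0.002 0 0;0 0 0 0"
}}

```text
clock: 26.2
position: [0.5875, -0.0349, 0.3089]
ee_rot: [0.438, 0.562, -0.459, 0.531]
ft_force: [0.2, 0.1, -0.9]
grip_width: 0.419
```

```bash
python3 - <<'E'
from h import *
o=get_obs();R,p=rot(o);print(p,R[:,0].round(4),delta([.583,-.036,.29]))
E
```

```text
[ 0.58747751 -0.03492286  0.3088685 ] [-0.0534  0.0053 -0.9986] [ 0.01907466 -0.00362761  0.00047607]
```

The reverse profile, slow up and fast down, corrects the tilt. Repeating it.

{"op": "play_rows", "data": {
  "increments": "-0.015 0 0 0;-0.015 0 0 0;-0.015 0 0 0;-0.015 0 0 0;-0.015 0 0 0;-0.015 0 0 0;0 0 0 0;0.03 -0.001 0 0;0.03 0 0 0;0.04 0 0 0;0 0 0 0"
}}

```text
clock: 27.3
position: [0.5902, -0.034, 0.3267]
ee_rot: [0.444, 0.555, -0.453, 0.538]
ft_force: [-0.1, -0.5, -0.8]
grip_width: 0.418
```

```bash
python3 - <<'E'
from h import *
o=get_obs();R,p=rot(o);print(p,R[:,0].round(4),delta([.583,-.036,.29]))
E
```

```text
[ 0.59020442 -0.03404497  0.32666648] [-0.0258  0.0059 -0.9996] [ 0.03682834 -0.00655859  0.00090289]
```

```bash
python3 - <<'E'
from h import *
ref=np.load('ref.npz')['img']; cur=camera('wrist')['img']
for im in (ref,cur):
    g=im.max(axis=2).astype(int); 
    # silhouette bottom edge (column 318 and nearby) and top edge
    for u in (290,305,318,331,345): 
        col=g[:,u]; lo=[v for v in range(380,430) if col[v]<60 and col[v+1]>=60]; hi=[v for v in range(255,320) if col[v]>=60 and col[v+1]<60]
        print(u,lo,hi,end=' | ')
    print()
cv2.imwrite('pics/cmp.png',np.hstack([ref[240:430,200:440],cur[240:430,200:440]]))
E
```

```text
290 [405] [282] | 305 [410] [275] | 318 [412] [284] | 331 [388, 410] [288] | 345 [407] [291] | 
290 [404] [281] | 305 [410] [275] | 318 [410] [273] | 331 [409] [275] | 345 [404] [280] |
```

View pics/cmp.png

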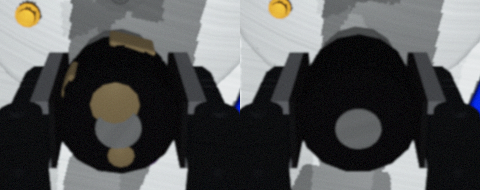

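{"op": "play_rows", "data": {
  "increments": "0.02 -0.005 0 0;0.025 0 0 0;0.025 0 0 0;0.02 0 0 0;0.01 0 0 0;0 0 0 0;0 0 0 0"
}}

```text
clock: 28.05
position: [0.5937, -0.0337, 0.2493]
ee_rot: [0.451, 0.546, -0.446, 0.547]
ft_force: [1.6, -0.2, -0.5]
grip_width: 0.417
```

```bash
python3 - <<'E'
from h import *
o=get_obs();R,p=rot(o);print(p,R[:,0].round(4),delta([.585,-.0352,.208]).round(4),o['ft_force'])
E
```

```text
[ 0.59372197 -0.03373777  0.2493357 ] [ 0.0043  0.0047 -1.    ] [ 0.0413 -0.0091 -0.0001] [ 1.64599244 -0.20040072 -0.54650917]
```

{"op": "play_rows", "data": {
  "increments": "-0.035 0 0 0;-0.035 0 0 0;-0.035 0 0 0;0 0 0 0;0.012 -0.002 0 0;0.012 -0.002 0 0;0.012 -0.002 0 0;0.012 -0.002 0 0;0.012 -0.002 0 0;0.012 0 0 0;0.012 0 0 0;0.01 0 0 0;0.01 0 0 0;0 0 0 0"
}}

```text
clock: 29.45
position: [0.5815, -0.0359, 0.2471]
ee_rot: [0.451, 0.547, -0.446, 0.546]
ft_force: [-0.4, 0.5, -1.0]
grip_width: 0.415
```

```bash
python3 - <<'E'
from h import *
o=get_obs();R,p=rot(o);print(p,R[:,0].round(4),delta([.585,-.0352,.208]).round(4),o['ft_force'])
E
```

```text
[ 0.58152643 -0.03586226  0.24711141] [ 0.0032  0.0053 -1.    ] [0.0391 0.0034 0.0002] [-0.38236493  0.5065141  -0.96344074]
```

{"op": "play_rows", "data": {
  "increments": "-0.04 0 0 0;-0.04 0 0 0;0 0 0 0"
}}

```text
clock: 29.75
position: [0.5809, -0.0362, 0.3289]
ee_rot: [0.45, 0.548, -0.447, 0.546]
ft_force: [0.6, 0.5, -0.7]
grip_width: 0.422
```

```bash
python3 - <<'E'
from h import *
o=get_obs();R,p=rot(o);print(p,R[:,0].round(4),delta([.585,-.0352,.208]).round(4))
E
```

```text
[ 0.58093249 -0.03621371  0.32894684] [ 0.0011  0.0059 -1.    ] [0.121  0.0039 0.0005]
```

{"op": "play_rows", "data": {
  "increments": "0.008 0 0 0;0.008 0 0 0;0.008 0 0 0;0.008 0 0 0;0.008 0 0 0;0.008 0 0 0;0 0 0 0"
}}

```text
clock: 30.45
position: [0.5797, -0.0359, 0.2729]
ee_rot: [0.449, 0.549, -0.447, 0.544]
ft_force: [0.1, 0.1, 0.3]
grip_width: 0.421
```

```bash
python3 - <<'E'
from h import *
o=get_obs();R,p=rot(o);print(p,R[:,0].round(4),delta([.585,-.0352,.208]).round(4))
E
```

```text
[ 0.57972662 -0.03589707  0.27288234] [-0.0034  0.0063 -1.    ] [0.0649 0.0054 0.0008]
```

Slow descent reduces the tilt, so I'll go down slowly while aligning.

{"op": "play_rows", "data": {
  "increments": "0.008 0.001 0 0;0.008 0.001 0 0;0.008 0.001 0 0;0.008 0.001 0 0;0.007 0.001 0 0;0.007 0 0 0;0.006 0 0 0;0 0 0 0"
}}

```text
clock: 31.25
position: [0.585, -0.0344, 0.216]
ee_rot: [0.449, 0.549, -0.447, 0.544]
ft_force: [-0.4, 0.0, -0.9]
grip_width: 0.42
```

```bash
python3 - <<'E'
from h import *
o=get_obs();R,p=rot(o);print(p,R[:,0].round(4),delta([.585,-.0352,.182]).round(4))
c=camera('wrist');cv2.imwrite('pics/w9.png',c['img'])
c=camera('scene');cv2.imwrite('pics/s9.png',cv2.resize(c['img'][150:260,230:370],None,fx=5,fy=5))
c=camera('top');cv2.imwrite('pics/t9.png',cv2.resize(c['img'][190:300,300:440],None,fx=5,fy=5))
E
```

```text
[ 0.58499688 -0.03444077  0.21601305] [-0.0035  0.0065 -1.    ] [ 0.034  -0.0001  0.001 ]
```

View pics/w9.png

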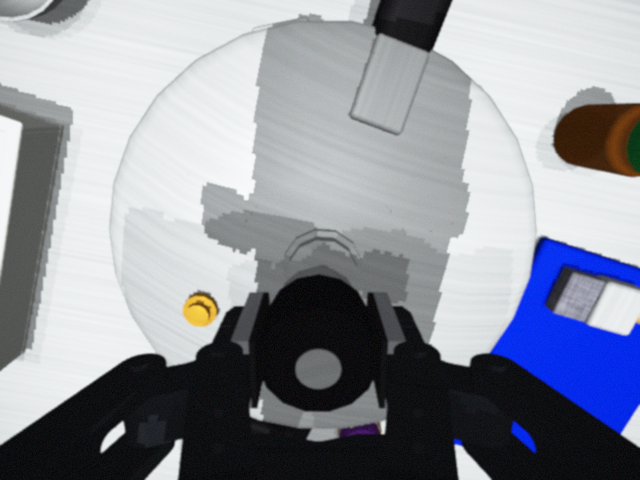

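View pics/s9.png

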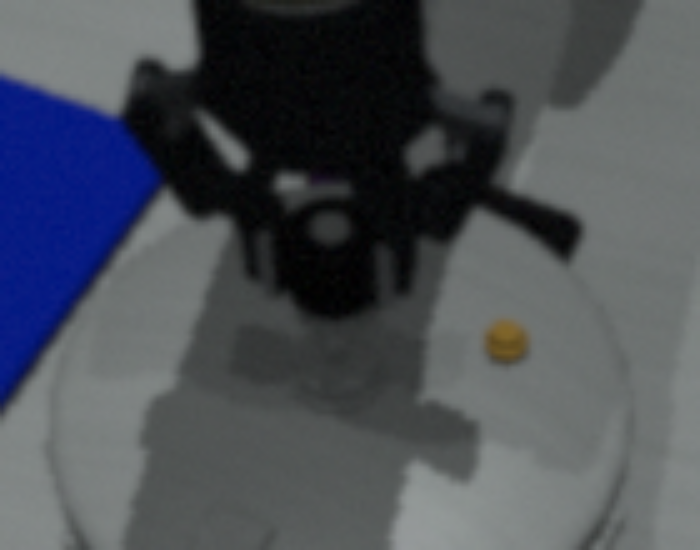

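{"op": "play_rows", "data": {
  "increments": "0.004 -0.0008 0.0015 0;0.004 0 0 0;0.003 0 0 0;0 0 0 0"
}}

```text
clock: 31.8
position: [0.5854, -0.0363, 0.2064]
ee_rot: [0.45, 0.548, -0.447, 0.545]
ft_force: [0.3, -0.7, -0.5]
grip_width: 0.419
```

```bash
python3 - <<'E'
from h import *
o=get_obs();R,p=rot(o);print(p,R[:,0].round(4),delta([.5845,-.036,.182]).round(4),o['ft_force'].round(1),o['torque'].round(2))
E
```

```text
[ 0.58542095 -0.03626643  0.20637718] [ 0.     0.006 -1.   ] [ 0.0244 -0.0009 -0.0003] [ 0.3 -0.7 -0.5] [ 0.04 -0.05  0.05]
```

{"op": "play_rows", "data": {
  "increments": "0.003 -0.001 0 0;0.003 0 0 0;0.003 0 0 0;0 0 0 0"
}}

```text
clock: 32.2
position: [0.5843, -0.0363, 0.1965]
ee_rot: [0.45, 0.548, -0.447, 0.545]
ft_force: [-0.1, -0.5, -0.6]
grip_width: 0.413
```

```bash
python3 - <<'E'
from h import *
o=get_obs();R,p=rot(o);print(p,R[:,0].round(4),delta([.5845,-.036,.182]).round(4),o['ft_force'].round(1),o['torque'].round(2))
E
```

```text
[ 0.58429418 -0.03633543  0.19651715] [-1.0e-04  6.1e-03 -1.0e+00] [ 0.0145  0.0003 -0.0002] [-0.1 -0.5 -0.6] [-0.   -0.03 -0.03]
```

No contact force 5 mm below the tip height, so the tip is inside the bore. Pushing down.

{"op": "play_rows", "data": {
  "increments": "0.003 0 0 0;0.004 0 0 0;0.004 0 0 0"
}}

```text
clock: 32.5
position: [0.5853, -0.036, 0.1867]
ee_rot: [0.451, 0.547, -0.446, 0.546]
ft_force: [0.6, 1.2, -3.9]
grip_width: 0.418
```

{"op": "play_rows", "data": {
  "increments": "0.005 0 0 0;0.005 0 0 0"
}}

```text
clock: 32.7
position: [0.5868, -0.0357, 0.1815]
ee_rot: [0.451, 0.546, -0.446, 0.548]
ft_force: [-29.9, -0.1, 72.8]
grip_width: 0.416
```

It clicked and is on the nut, but the force is too high. Relaxing it.

{"op": "play_rows", "data": {
  "increments": "0 0 0 0"
}}

```text
clock: 32.8
position: [0.5872, -0.0355, 0.1829]
ee_rot: [0.452, 0.545, -0.445, 0.548]
ft_force: [-1.5, 1.4, -4.5]
grip_width: 0.419
```

```bash
python3 - <<'E'
from h import *
o=get_obs();R,p=rot(o);print(p,R[:,0].round(4),delta([.5845,-.036,.182]).round(4),o['ft_force'].round(1),o['torque'].round(2))
E
```

```text
[ 0.58717267 -0.03553347  0.18292617] [ 0.0091  0.0041 -0.9999] [ 0.0009 -0.0027 -0.0001] [-1.5  1.4 -4.5] [0.35 0.29 0.02]
```

{"op": "play_rows", "data": {
  "increments": "0.001 -0.001 0 0;0.002 -0.001 0 0"
}}

```text
clock: 33.0
position: [0.5866, -0.0355, 0.1818]
ee_rot: [0.452, 0.544, -0.444, 0.55]
ft_force: [-3.5, 1.3, 24.9]
grip_width: 0.415
```

```bash
python3 - <<'E'
from h import *
for i in range(3):
    o=get_obs();R,p=rot(o);print(o['clock'],p,R[:,0].round(4),o['ft_force'].round(1),o['torque'].round(2)); camera('top')
E
```

```text
33.0 [ 0.58660197 -0.03552313  0.18177996] [ 0.0133  0.0039 -0.9999] [-3.5  1.3 24.9] [ 0.02  0.95 -0.04]
33.05 [ 0.58651181 -0.03552939  0.18184545] [ 0.0134  0.0038 -0.9999] [-1.1  1.4 15.1] [0.1  0.61 0.03]
33.1 [ 0.58652372 -0.03551892  0.18185294] [ 0.0133  0.0038 -0.9999] [-1.3  1.2 14.4] [ 0.13  0.54 -0.05]
```

{"op": "play_rows", "data": {
  "increments": "0.002 -0.0005 0 0"
}}

```text
clock: 33.25
position: [0.5867, -0.0355, 0.1818]
ee_rot: [0.453, 0.543, -0.444, 0.55]
ft_force: [-8.7, 0.3, 23.1]
grip_width: 0.418
```

```bash
python3 - <<'E'
from h import *
for i in range(4):
    o=get_obs();R,p=rot(o);print(o['clock'],p,R[:,0].round(4),o['ft_force'].round(1),o['torque'].round(2)); c=camera(['top','scene','wrist','top'][i]); cv2.imwrite(f'pics/f{i}.png',c['img'] if i==2 else cv2.resize(c['img'][150:270,230:390] if i==1 else c['img'][190:310,300:460],None,fx=5,fy=5))
E
```

```text
33.25 [ 0.58670933 -0.0354689   0.18177436] [ 0.0154  0.0034 -0.9999] [-8.7  0.3 23.1] [-0.1   2.14 -0.04]
33.3 [ 0.58666223 -0.03547461  0.18183017] [ 0.0155  0.0033 -0.9999] [-6.1  0.8 18.9] [-0.02  1.58 -0.03]
33.35 [ 0.58663297 -0.03548604  0.18179841] [ 0.0153  0.0033 -0.9999] [-6.2  0.5 19.4] [ 0.03  1.61 -0.09]
33.4 [ 0.58667102 -0.03548807  0.18183575] [ 0.0154  0.0033 -0.9999] [-6.4  0.7 18.7] [ 0.04  1.6  -0.02]
```

View pics/f1.png

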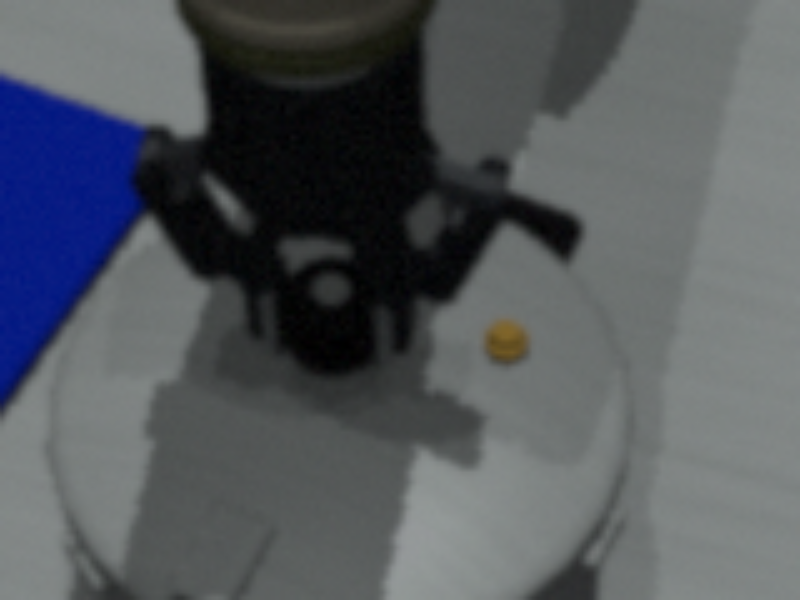

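View pics/f2.png

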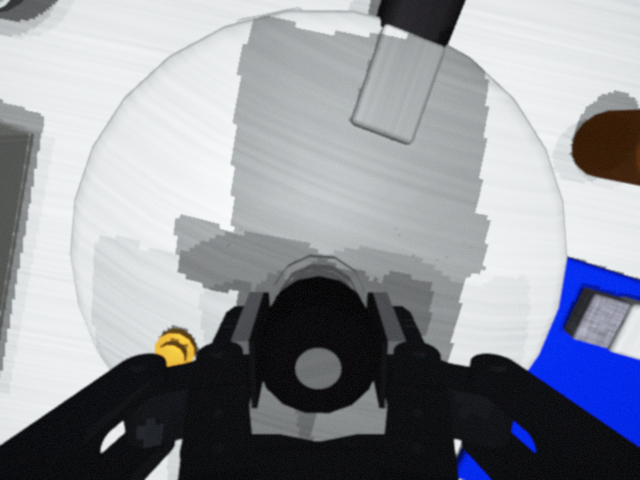

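{"op": "play_rows", "data": {
  "increments": "0.0027 -0.001 0 0"
}}

```text
clock: 33.55
position: [0.5867, -0.0354, 0.1817]
ee_rot: [0.453, 0.542, -0.443, 0.551]
ft_force: [-7.6, 0.9, 28.9]
grip_width: 0.419
```

```bash
python3 - <<'E'
from h import *
for i in range(6):
    o=get_obs();R,p=rot(o);print(o['clock'],p,R[:,0].round(4),o['ft_force'].round(1),o['torque'].round(2)); c=camera('top')
cv2.imwrite('pics/t_end.png',c['img'])
E
```

```text
33.55 [ 0.58667024 -0.03544496  0.18172368] [ 0.0184  0.0029 -0.9998] [-7.6  0.9 28.9] [ 0.06  2.04 -0.03]
33.6 [ 0.58664325 -0.03544245  0.18177541] [ 0.0187  0.0027 -0.9998] [-5.9  0.1 23.2] [ 0.    1.82 -0.02]
33.65 [ 0.58667801 -0.03546322  0.18180495] [ 0.0187  0.0028 -0.9998] [-6.9  1.1 24.5] [ 0.08  1.78 -0.02]
33.7 [ 0.58666549 -0.03548216  0.18178477] [ 0.0186  0.0028 -0.9998] [-6.   0.3 22.8] [ 0.02  1.81 -0.02]
33.75 [ 0.58666091 -0.03546165  0.1817591 ] [ 0.0185  0.0028 -0.9998] [-7.2  0.9 24.3] [ 0.02  1.88 -0.06]
33.8 [ 0.58669397 -0.03545865  0.18179909] [ 0.0186  0.0028 -0.9998] [-7.1  0.4 23.4] [ 0.06  1.82 -0.03]
```

View pics/t_end.png

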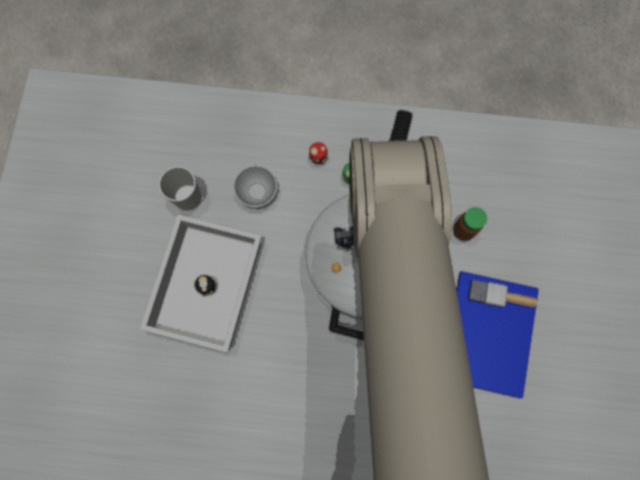

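The press is steady at about 23.5 N at the height predicted for fully home. The old regulator is in the tub at (205,285), and nothing else has moved. Handing in.

```bash
python3 - <<'E'
from h import *
print(workorder.hand_in()); o=get_obs(); print(o['clock'],o['position'],o['ft_force'],o['grip_width'])
E
```

```text
the job is handed in; nothing more can be done
None
the job is handed in; nothing more can be done
```

The job is done and handed in at about 34 s. The clogged regulator was pulled straight up off the vent pipe and stands in the wash tub. The clean one was pushed on past the click onto the nut, and the gripper is still holding it and pressing it down.

**Last checks**
- **Seating:** the TCP rests at z = 0.1818 m. That is the height I predicted for fully home from the grasp on the board.
- **Push:** the downward force was steady at about 23.5 N over the last 0.25 s.
- **Surroundings:** the last top view shows the old regulator in the tub and the brush, bowl, jar and cup where they were.

**What was not clean**
- **Force spike:** the regulator hit the nut at about 73 N vertical and 30 N sideways at the wrist for one step. I eased it off at once. It stayed under the 120 N wrist limit.
- **Tilt:** the tool tilt drifted between moves. At the end it was about 1° from vertical and about 2.7° from its angle at the grasp.
- **Sideways load:** about 7 N of side force and 1.8 N m of moment remain on the tool.
- **Not seen directly:** the gripper hid the seated bottom edge, so I judged "fully home" from height and force only.

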